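Roll a bearing roller up the feed ramp and shut its keeper

TASK

With the fingertips only, push the steel roller that lies on the foot of the blue-sided feed ramp up to the red end stop, so that it drops into the seat there; do not lift it, fling it, or ever let it roll back to the foot. Then push the keeper by its red post fully across behind the roller. Leave the other parts and tools alone.

Things in the scene. Friction and masses are not known exactly. Their poses are not given: they have to be found in the camera images.
- feed: Feed ramp fixed to the table, 252 mm long, 84 wide. Origin: centre of its underside, on the table; x level, uphill; y to the left of that; z up. Along x (mm): yellow lip 14 high at -136 to -130; level landing 12 high to -70; slope of 8 degrees to +70, where it is 32 high; seat floor 29 high (3 mm step down) to +105; red end stop 70 high to +117. The channel is 72 wide between the blue rails.
- roller: The loose steel roller with brass ends, same body as roller_center; origin at its centre. Its y axis is the roller's axis; x and z turn as it rolls.
- roller_center (a point): Centre of the steel roller, 44 mm in diameter, 64 mm long, 0.35 to 0.7 kg, lightly oiled (slippery), its axis lying across the ramp (along the feed's y). It starts at rest on the level landing (centre at feed x about -96 mm, 34 mm above the table). It rolls very easily: left alone on the slope it runs back down.
- seat (a point): Where the roller's centre lies when seated against the end stop: feed x 83, y 0, 51 mm above the table; axes as the feed's. The 3 mm step then keeps the roller in. The rails are 6 mm thick and rise 10 mm above landing and slope, 13 mm above the seat floor.
- keeper (a joint): Brass keeper bar, 12 mm thick, 70 long, 45 to 56 above the table, sliding level across the ramp at feed x 50 on top of a grey block outside the left rail (x 38 to 62, y 42 to 118 mm, 51 high). 0 = drawn back, channel free; grows in m as it moves along the feed's -y; 0.065 = fully across, at its end stop. Starts at 0 to 0.012, stays where left, takes about 2 N to move.
- post (a point): Centre of the keeper's red upright push post, 72 mm above the table (moves with the keeper; axes as the feed's). The post is a plain cylinder 14 mm in diameter, standing on the bar from 56 to 88 mm above the table, at feed x 50, y 107 mm minus the joint value (m to mm). Push it from its outer side, towards the feed's -y.
- spare_a: Spare steel roller standing upright right of the ramp, 44 mm in diameter, 64 mm high; origin under its centre. Leave alone.
- spare_b: Spare steel roller standing upright at the left of the table, 44 mm in diameter, 64 mm high; origin under its centre. Leave alone.
- race_a: Brass-coloured bearing ring lying flat right of the ramp, 68 mm outer diameter, 16 mm high; origin under its centre. Leave alone.
- race_b: Copper-coloured bearing ring lying flat left of the ramp, 68 mm outer diameter, 16 mm high; origin under its centre. Leave alone.
- grease: Green can with a yellow band, 60 mm in diameter, 85 mm high; origin under its centre. Leave alone.
- spanner: Spanner lying flat at the right, 180 mm long; origin at its underside. Leave alone.
- driver: Screwdriver lying at the left, 190 mm long; origin at its underside. Leave alone.
Things that resemble listed ones, but are neither listed nor needed, are in the scene too. Leave any pink look-alike of the roller alone.

How it is judged:
On the way, in this order (a step that is already met when the one before it is completed fails the run):
1. the roller lies in the seat against the end stop, the keeper still drawn back (x of roller_center in the frame of feed between 0.0785 and 0.088 m and z of roller_center in the frame of feed between 0.048 and 0.0535 m and linear speed of roller below 0.02 m/s and value of joint keeper below 0.03 m), for 0.2 s.
2. the keeper is fully across behind the roller (x of roller_center in the frame of feed between 0.0785 and 0.088 m and z of roller_center in the frame of feed between 0.048 and 0.0535 m and linear speed of roller below 0.02 m/s and value of joint keeper above 0.058 m), for 0.2 s.
At the end, for the whole second after the job is handed in: The roller lies at rest in the seat against the end stop (centre within 4.5 mm of the seat point along the ramp, at seat height, square to the ramp within 0.15 rad), and the keeper is within 7 mm of fully across (all of step 2 and angle between the y axis of roller and the y axis of feed, either way round below 0.15 rad); the robot touches nothing.
It fails at once if the roller rolled back to the foot (more than about 12 mm behind where it started) (x of roller_center in the frame of feed below -0.112 m).
It fails at once if the roller was lifted off the ramp or left it (z of roller_center in the frame of feed above 0.064 m or z of roller_center in the frame of feed below 0.028 m or (x of roller_center in the frame of feed below -0.02 m and z of roller_center in the frame of feed above 0.05 m)).
It fails at once if the roller was flung or ran free (faster than 0.45 m/s) (linear speed of roller above 0.45 m/s).
It fails at once if another part or tool was disturbed (moved over 20 mm) (distance of any of spare_a, spare_b, race_a, race_b, grease, spanner, driver from where it was at the start of the episode above 0.02 m).
It also fails if it takes over 58 s, if anything falls off the work surface, if the arm or the gripper's body presses on something with over 40 N, if the wrist force passes 120 N, or if a joint passes its speed limit or range.

ROBOT

A 7-joint arm with a two-finger parallel gripper is mounted at the origin on the work surface. World frame = base frame: x ahead of the robot, y to its left, z up, the work surface at z = 0. Lengths are in m, angles in rad, forces in N, time in s.
With the tool pointing down it reaches from about 0.4 to 0.875 m from the base axis. Payload 19.3 kg.
Tool frame: the origin (TCP) lies where the fingers leave the gripper's body, on its centre line; the fingertips stand 73 mm ahead of it and the grasp point (between the pads) lies 54 mm ahead of it; z points along the fingers, y is the line along which they close (so a half turn about z gives the same grasp; the last joint's range is limited). The gripper opens to 85 mm and grips with 20 to 120 N. Pads are 22 mm wide; open, the fingers measure 114 mm over their backs; the gripper's body (76 mm by 85 mm) begins 54 mm behind the grasp point. The pads swing forward as they close: fully open they stand 13 mm farther back than shut.
Start: joints at [1.141, 0.521, -0.036, 1.599, 0.021, 1.021, -0.113], TCP at [0.22, -0.585, 0.304] pointing down, gripper open.
Joint ranges: [-2.91, 2.91], [-0.3, 2.13], [-1.5, 1.42], [0.17, 2.43], [-1.26, 4.41], [0.16, 1.93], [-2.52, 2.52]. Speed limits (rad/s): [1.89, 1.89, 2.39, 2.39, 3.01, 3.01, 3.01].

INTERFACE

Orientations are given as a unit quaternion [x, y, z, w].
In Python, from rig import r gives the robot as it stands. Calls block until the motion is done:
- r.move_to(position, orientation): joint-space move of the TCP to a pose.
- r.move_linear(position, rot=None, velocity=0.15): straight line of the TCP; rot=None keeps the orientation; velocity is the mean speed in m/s.
- r.set_joints(angles): joint-space move.
- r.move_gripper(opening): opening from 0.0 (shut) to 1.0 (fully open); the grip force is fixed at half the most; returns when the fingers have stopped.
- r.dwell(seconds).
- r.ik(position, orientation): joint angles nearest the present ones, or None.
- r.state(): the state.
- r.snapshot(name): name is "scene" or "side" or "wrist"; returns a dict with "image" (480x640x3 uint8, red, green, blue), "camera_matrix" (3x3 intrinsics, pixels), "xyz" and "attitude" of the camera in the world. Camera axes: x right, y down, z forward; pixel columns grow to the right and rows downward; lengths in m; the calibration is good to about 2 mm. The wrist camera is an equidistant fisheye: a pixel r from the principal point sees the ray r / f radians off the axis. A picture is of the moment at which its call begins. There is no depth.
A pose or a line that the arm cannot do raises r.PlanningError and nothing moves.
- r.finish_job(): hands the job in; it is judged then, once.
Trained networks look in a picture, given as the dict that the camera call returned (one of the last four; its "shot" number tells which), for a name from the list of things; names that differ only in an ending like _2 or _b are one class to them, and where a whole thing is asked for, a point or a joint stands for the part that bears it (a point fixed in the world has none). Each returns a list of dicts, best first, with "p" (0 to 1); they miss things now and then, are a little off and sometimes report something else, mostly with a low value. They report only what shows in the picture. A call takes as long as a camera call. They do not tell look-alikes from the thing itself.
- r.find_in(label, picture): "centre" ([x, y, z] in m, in world coordinates, good to about 4 mm: the middle of the surface that is visible of it).
- r.silhouettes(label, picture): "pixels" (480x640 bool, what is visible of it).
The state is a dict: "t": time; "joint_pos": joint angles; "joint_velocities": joint speeds; "effort": joint torques, N m; "ee_pos": TCP position; "orientation": TCP orientation; "wrist_force": force on the tool from outside, world axes, zero at the start; "moment": the same for the moment, N m; "finger_gap": opening from 0.0 (shut) to 1.0 (fully open); "grasp_force": force on a finger pad.
Only numpy, scipy, OpenCV 4.12 (cv2) and the standard library are available. Lean on these libraries where they do the work, as an engineer would, in place of code of your own. Each camera call takes 0.05 s, during which the arm holds its last target. There are 200 camera calls.

## Working session

There is one attempt and no reset: what is moved stays moved. The work goes in short steps, each a Python script; the robot and the scene stay as the last script left them, time stands still between calls to the robot, and variables do not carry over. Pictures are saved under pics/ and viewed, at most 10 in all, crops included, and the job is handed in when it is done.

```bash
mkdir -p pics; ls; python3 - <<'E'
from rig import r
import cv2,numpy as np
for n in ("scene","side"):
    s=r.snapshot(n); cv2.imwrite(f"pics/{n}0.png",s["image"][:,:,::-1])
    print(n,s["xyz"],s["attitude"],s["camera_matrix"])
    for l in ("feed","roller","keeper","post","spare_a","race_a","grease"):
        print(l,[(np.round(d["centre"],3).tolist(),round(d["p"],2)) for d in r.find_in(l,s)][:4])
print(r.state())
E
```

```text
pics
scene [0.87146775 0.48626595 0.66650644] [ 0.2561725   0.89061523 -0.35792863 -0.11431209] [[440.45406029   0.         316.49623092]
 [  0.         440.45406029 237.2327481 ]
 [  0.           0.           1.        ]]
feed [([0.623, -0.003, 0.025], 0.82), ([0.42, -0.337, 0.06], 0.2)]
roller [([0.642, 0.208, 0.044], 0.94), ([0.417, -0.101, 0.037], 0.92), ([0.495, 0.008, 0.049], 0.78), ([0.537, 0.109, 0.016], 0.69)]
keeper [([0.658, 0.068, 0.051], 0.88), ([0.502, 0.012, 0.05], 0.33)]
post [([0.656, 0.067, 0.053], 0.52)]
spare_a [([0.63, -0.332, 0.006], 0.73), ([0.457, 0.327, 0.056], 0.66), ([0.543, -0.103, 0.044], 0.63)]
race_a [([0.632, -0.135, 0.01], 0.92), ([0.537, 0.107, 0.015], 0.57)]
grease [([0.421, -0.338, 0.057], 0.64)]
side [0.50783288 0.63584102 0.77800586] [-0.01707438  0.93143897 -0.36330777  0.01172084] [[457.47071091   0.         320.22606346]
 [  0.         457.47071091 237.03321025]
 [  0.           0.           1.        ]]
feed [([0.62, -0.002, 0.026], 0.89)]
roller [([0.418, -0.097, 0.034], 0.82), ([0.492, 0.014, 0.049], 0.68), ([0.53, -0.103, 0.05], 0.16)]
kee
[... 303 characters left out ...]
7217, -0.03630147,  1.59950019,  0.02119029,
        1.02108346, -0.1128277 ]), 'joint_velocities': array([-1.87762578e-05,  9.48064987e-04, -1.47501309e-04, -1.05114264e-03,
        3.93429029e-04,  7.98663943e-05,  1.40769473e-04]), 'effort': array([-3.97409472e-03, -9.26799989e+01,  1.97654285e+00, -3.70239544e+01,
        1.80204492e-02,  1.90814462e-03, -4.67448228e-05]), 'ee_pos': array([ 0.22002788, -0.58498701,  0.30390804]), 'orientation': array([9.83869159e-01, 1.78889571e-01, 7.61673346e-06, 8.95987377e-06]), 'wrist_force': array([-0.47743273, -0.48764575,  0.6032917 ]), 'moment': array([-0.010953  , -0.01246056, -0.0012245 ]), 'grasp_force': 0.0, 'finger_gap': 0.9984731286125453}
```

View both.

View pics/scene0.png

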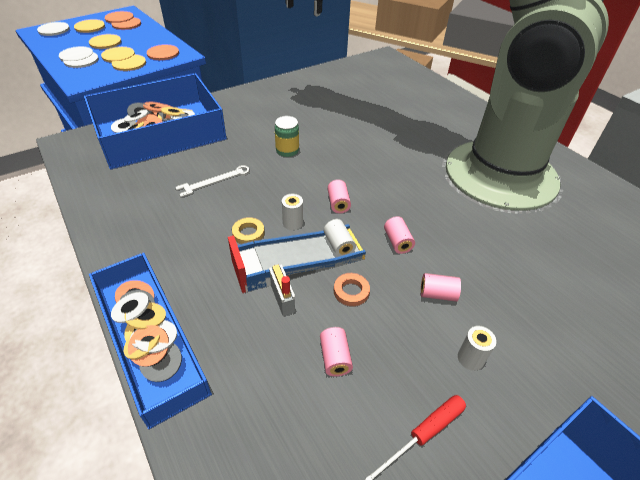

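View pics/side0.png

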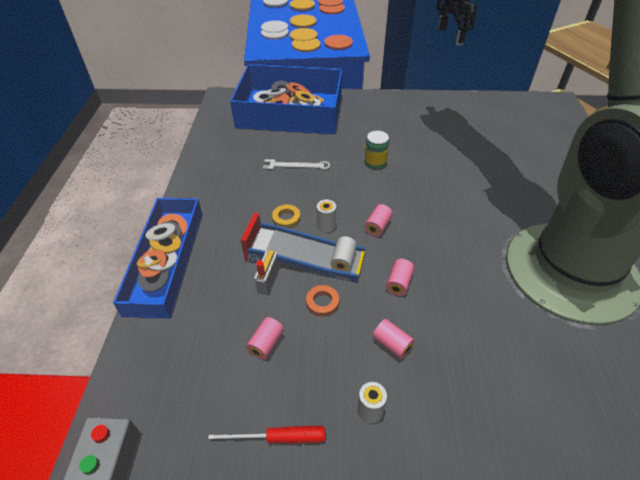

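```bash
python3 - <<'E'
import cv2,numpy as np
a=cv2.imread("pics/scene0.png")[205:325,220:380]; b=cv2.imread("pics/side0.png")[205:300,230:390]
a=cv2.resize(a,None,fx=5,fy=5,interpolation=cv2.INTER_CUBIC);b=cv2.resize(b,None,fx=5,fy=5,interpolation=cv2.INTER_CUBIC)
cv2.imwrite("pics/ca.png",a);cv2.imwrite("pics/cb.png",b)
E
```

```text
(no output)
```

View pics/ca.png

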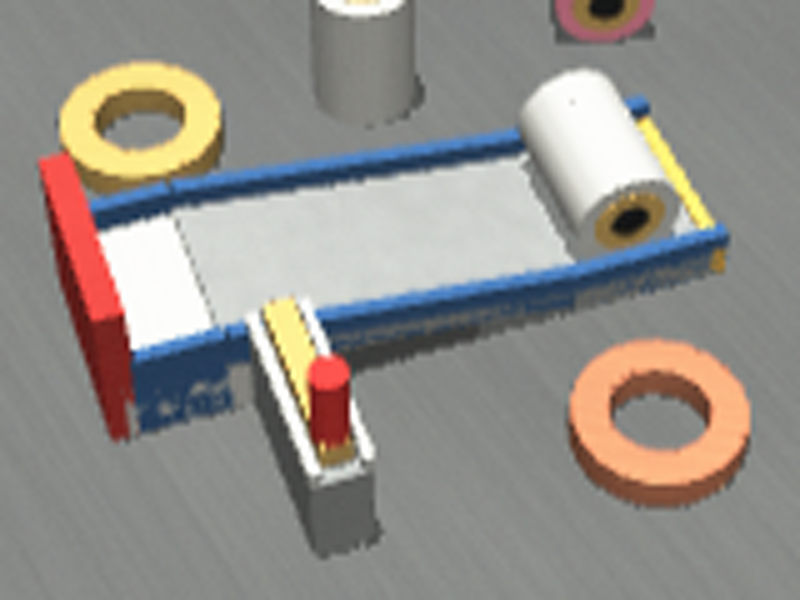

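View pics/cb.png

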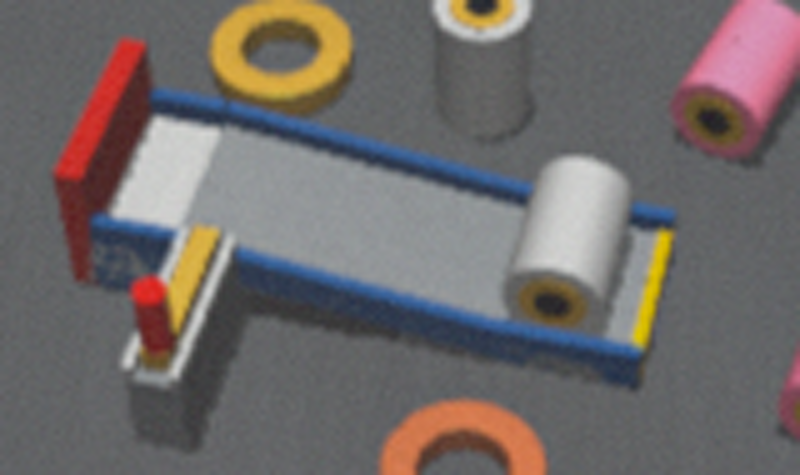

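```bash
cat > h.py <<'E'
from rig import r
import numpy as np
from scipy.optimize import least_squares
from scipy.spatial.transform import Rotation as R
def proj(s,P):
    c=(np.asarray(P)-s["xyz"])@R.from_quat(s["attitude"]).as_matrix()
    K=s["camera_matrix"]; return np.c_[K[0,0]*c[:,0]/c[:,2]+K[0,2],K[1,1]*c[:,1]/c[:,2]+K[1,2]]
E
python3 - <<'E'
from h import *
A=[((42,160),(117,-42,70)),((68,155),(105,-42,70)),((97,318),(117,42,70)),((127,305),(105,42,70)),((115,440),(117,42,0)),((130,437),(105,42,0)),((726,230),(-132,42,22)),((650,100),(-132,-42,22))]
B=[((125,40),(117,-42,70)),((147,42),(105,-42,70)),((57,175),(117,42,70)),((82,180),(105,42,70)),((78,280),(117,42,0)),((92,278),(105,42,0)),((645,350),(-132,42,22)),((676,211),(-132,-42,22))]
V=[(r.snapshot("scene"),A,(220,205),(328,370)),(r.snapshot("side"),B,(230,205),(148,288))]
# extra per-view pixel offset absorbs nothing; plain fit
def W(p,Q):
    c,s=np.cos(p[2]),np.sin(p[2]); Q=np.array(Q)/1000
    return np.c_[p[0]+c*Q[:,0]-s*Q[:,1],p[1]+s*Q[:,0]+c*Q[:,1],Q[:,2]]
def f(p,ret=0):
    e=[]
    for s,L,o,po in V:
        Q=[l[1] for l in L]+[(50,107-p[3],88)]
        px=np.array([l[0] for l in L]+[po])/5+o
        e.append(proj(s,W(p,Q))-px)
    return e if ret else np.concatenate(e).ravel()
z=least_squares(f,[.62,0,-.05,5],x_scale=[.01,.01,.1,5],loss="soft_l1")
p=z.x; print(p); 
for e in f(p,1): print(np.round(e,1).tolist())
# roller: search along feed x given projections of the silhouettes
for s,*_ in V:
    print(s["xyz"], [ (d["p"],np.round((np.array(d["centre"])[:2]-p[:2])@np.array([[np.cos(p[2]),-np.sin(p[2])],[np.sin(p[2]),np.cos(p[2])]]),3),round(d["centre"][2],3)) for d in r.find_in("roller",s)])
np.save("feed.npy",p)
E
```

```text
[ 0.58398224 -0.01836154 -0.20979377  1.76032941]
[[0.0, -0.8], [1.1, -1.4], [-0.4, -0.2], [0.3, 0.7], [-0.0, -0.4], [3.2, -1.6], [-0.3, 0.8], [-1.9, -1.1], [0.5, -0.5]]
[[-0.6, -0.3], [0.1, 0.2], [-0.7, -0.1], [-0.4, -0.1], [-0.6, 0.2], [1.7, 1.6], [-2.7, 1.6], [-1.4, -0.0], [0.3, 0.5]]
[0.87146775 0.48626595 0.66650644] [(0.96, array([-0.213,  0.032]), 0.036), (0.82, array([-0.213,  0.177]), 0.038), (0.8, array([-0.09 ,  0.009]), 0.045), (0.67, array([-0.145, -0.115]), 0.036), (0.56, array([0.008, 0.232]), 0.044)]
[0.50783288 0.63584102 0.77800586] [(0.97, array([-0.096,  0.013]), 0.051), (0.86, array([0.001, 0.232]), 0.04), (0.83, array([-0.232,  0.176]), 0.038), (0.76, array([-0.221,  0.035]), 0.039), (0.7, array([ 0.101, -0.301]), 0.007), (0.6, array([-0.148, -0.113]), 0.037)]
```

```bash
cat >> h.py <<'E'
p=np.load("feed.npy")
q=[float(np.cos(p[2]/2)),float(np.sin(p[2]/2)),0,0]
def tip(x,y,z):  # feed mm, fingertip -> world TCP
    c,s=np.cos(p[2]),np.sin(p[2]); x,y=x/1000,y/1000
    return [p[0]+c*x-s*y,p[1]+s*x+c*y,z/1000+.073]
def feed(w):
    c,s=np.cos(p[2]),np.sin(p[2]); d=np.asarray(w)[:2]-p[:2]
    return np.round([1e3*(c*d[0]+s*d[1]),1e3*(c*d[1]-s*d[0]),1e3*(w[2]-.073)],1)
E
python3 - <<'E'
from h import *
import cv2
r.move_gripper(0.2)
r.move_to(tip(-145,0,120),q)
r.move_linear(tip(-145,0,23),velocity=.08)
st=r.state(); print(st["t"],feed(st["ee_pos"]),st["finger_gap"],st["wrist_force"],st["joint_pos"])
im=[]
for n,o in (("scene",(300,190)),("side",(290,190))):
    s=r.snapshot(n); im.append(cv2.resize(s["image"][o[1]:o[1]+110,o[0]:o[0]+100,::-1],None,fx=4,fy=4,interpolation=cv2.INTER_CUBIC))
    print(proj(s,[np.array(tip(-145+a,b,23))-[0,0,.073] for a,b in((11,23),(11,-23),(-11,23))]).round(0).tolist())
cv2.imwrite("pics/c1.png",np.hstack(im))
E
```

```text
5.325 [-144.8    0.    23.4] 0.19945531619711993 [ 0.3421928  -0.01533906  0.91400442] [-0.03336289  0.61954532 -0.16435225  2.19955958  0.28803849  0.34123668
 -2.2204038 ]
[[362.0, 245.0], [353.0, 229.0], [372.0, 242.0]]
[[359.0, 270.0], [363.0, 253.0], [369.0, 272.0]]
```

View pics/c1.png

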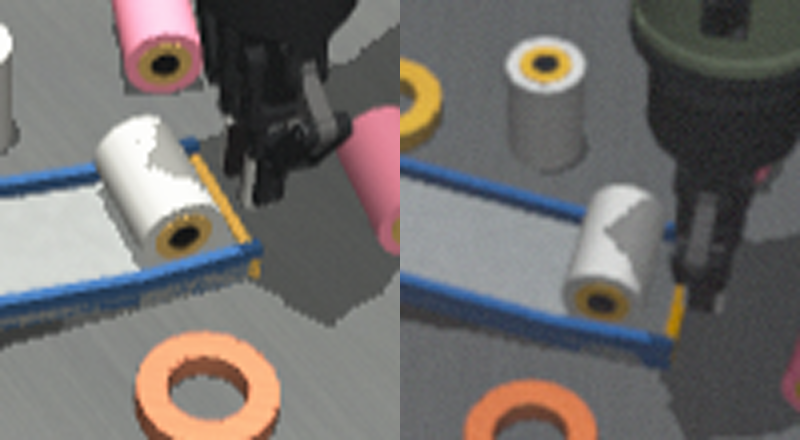

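```bash
python3 - <<'E'
from h import *
import cv2
r.move_linear(tip(-145,0,19),velocity=.05)
r.move_linear(tip(-106,0,19),velocity=.03)
for x in (-30,46):
    r.move_linear(tip(x,0,19+(x+106)*18/152),velocity=.03)
    st=r.state(); print(st["t"],feed(st["ee_pos"]),st["wrist_force"].round(1))
    for n in ("scene","side"):
        s=r.snapshot(n)
        print([(round(d["p"],2),feed(np.array(d["centre"])+[0,0,.073])) for d in r.find_in("roller",s) if abs(feed(d["centre"])[1])<30])
im=[]
for n,o in (("scene",(225,190)),("side",(230,190))):
    s=r.snapshot(n); im.append(cv2.resize(s["image"][o[1]:o[1]+110,o[0]:o[0]+100,::-1],None,fx=4,fy=4,interpolation=cv2.INTER_CUBIC))
cv2.imwrite("pics/c2.png",np.hstack(im))
E
```

```text
9.825 [-30.   0.  28.] [-2.6 -0.   0.7]
[(0.91, array([ 4.7, 10.7, 62.1]))]
[(0.69, array([ 3.1, 24.8, 58.8]))]
12.725 [45.9  0.  37. ] [-0.1  0.5  0.2]
[(0.97, array([80.2, 14.4, 67.8]))]
[]
```

View pics/c2.png

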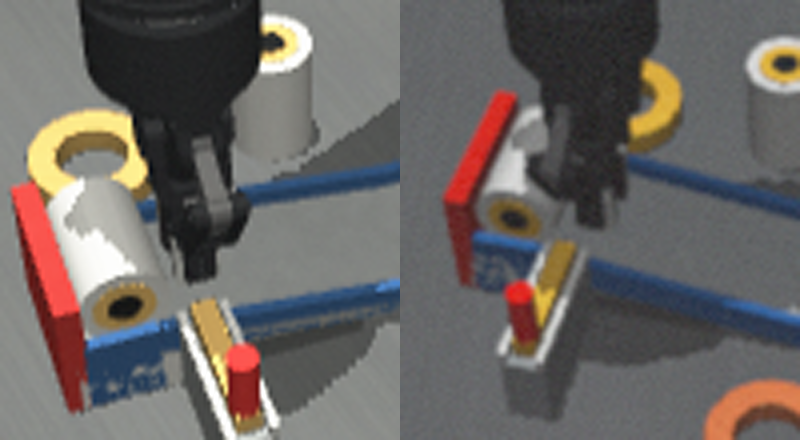

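The roller lies against the red stop (left panel, 110,250) and there is no contact force, so it is seated. I'll back off and go to the keeper post.

```bash
python3 - <<'E'
from h import *
import cv2
r.move_linear(tip(38,0,38),velocity=.04)
r.move_linear(tip(38,0,130),velocity=.12)
r.move_gripper(0.0)
r.move_linear(tip(50,140,130),velocity=.12)
s=r.snapshot("scene")
print([(round(d["p"],2),feed(np.array(d["centre"])+[0,0,.073])) for d in r.find_in("roller",s) if abs(feed(d["centre"])[1])<30])
r.move_linear(tip(50,140,64),velocity=.1)
st=r.state(); print(st["t"],feed(st["ee_pos"]),st["wrist_force"].round(1))
im=[]
for n,o in (("scene",(225,200)),("side",(215,190))):
    s=r.snapshot(n); im.append(cv2.resize(s["image"][o[1]:o[1]+120,o[0]:o[0]+100,::-1],None,fx=4,fy=4,interpolation=cv2.INTER_CUBIC))
cv2.imwrite("pics/c3.png",np.hstack(im))
E
```

```text
[(0.8, array([80.2, 12.7, 69.1]))]
16.8333 [ 50.3 140.1  64.5] [0.2 0.9 0.5]
```

View pics/c3.png

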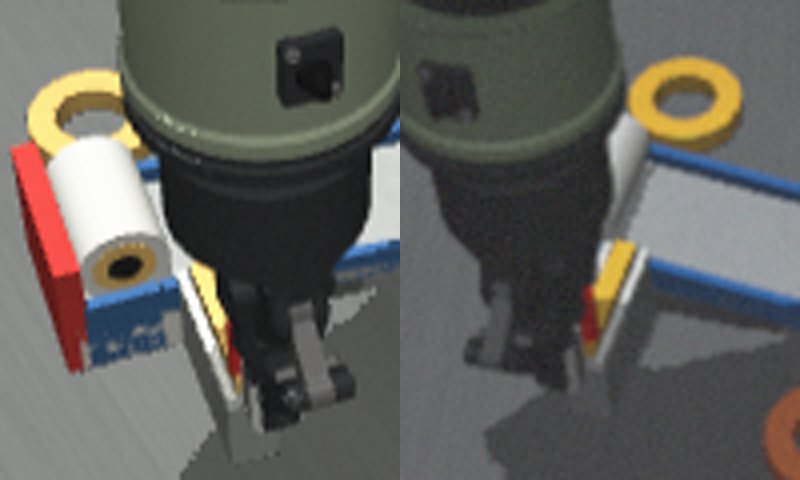

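The roller is still seated, and the fingers stand just outside the red post (left panel 232,345). Now I'll push with a force watch.

```bash
python3 - <<'E'
from h import *
import cv2
r.move_linear(tip(50,120,64),velocity=.04); print(r.state()["wrist_force"].round(1))
r.move_linear(tip(50,75,64),velocity=.04); print(r.state()["wrist_force"].round(1))
for y in np.arange(73,54,-1.5):
    r.move_linear(tip(50,y,64),velocity=.02); st=r.state(); F=st["wrist_force"]; print(y,F.round(1))
    if np.linalg.norm(F[:2])>10: break
y=feed(st["ee_pos"])[1]
r.move_linear(tip(50,y+15,64),velocity=.05)
r.move_linear(tip(50,y+15,170),velocity=.15)
r.move_linear(tip(-60,y+60,200),velocity=.15)
s=r.snapshot("scene")
print(y,r.state()["t"],[(round(d["p"],2),feed(np.array(d["centre"])+[0,0,.073])) for l in("roller","post") for d in r.find_in(l,s) if abs(feed(d["centre"])[1])<90])
im=[]
for n,o in (("scene",(225,200)),("side",(215,190))):
    s=r.snapshot(n); im.append(cv2.resize(s["image"][o[1]:o[1]+120,o[0]:o[0]+100,::-1],None,fx=4,fy=4,interpolation=cv2.INTER_CUBIC))
    print([proj(s,[np.array(tip(50,107-k,88))-[0,0,.073]])[0]*4-np.array(o)*4 for k in (55,60,65)])
cv2.imwrite("pics/c4.png",np.hstack(im))
E
```

```text
[-0.3 -0.6  0.5]
[-0.2 -0.5 -1.7]
73.0 [-1.3  0.6 -0.6]
71.5 [0.3 0.2 0.2]
70.0 [-0.1  0.6  0.2]
68.5 [-0.3  0.1 -0.1]
67.0 [-0.4  1.2  0.2]
65.5 [ 0.3  1.6 -0.8]
64.0 [ 0.5 -0.4 -0.1]
62.5 [ 0.2 -0.6 -0. ]
61.0 [ 0.5  2.  -0.8]
59.5 [ 1.   6.4 -1.2]
58.0 [ 3.4 13.1 -3.1]
60.4 23.9833 [(0.95, array([-215.9,   36.5,   35.8])), (0.8, array([83.4, 10.2, 67.1])), (0.63, array([53.1, 37.9, 52.1]))]
[array([207.18565605, 224.46738576]), array([203.86164974, 216.45902121]), array([200.56526314, 208.51719949])]
[array([214.70285782, 213.25016995]), array([217.86099898, 206.13852303]), array([220.99701177, 199.07670579])]
```

View pics/c4.png

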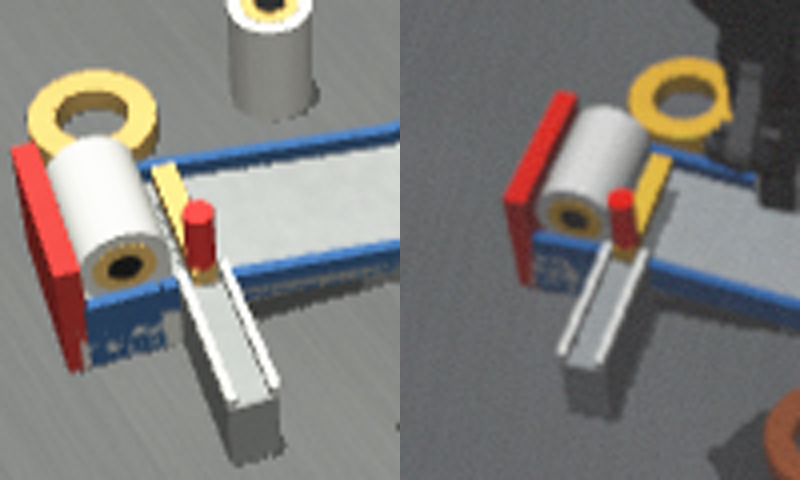

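The post top is at about (199,210) in the left panel, which matches a joint value of 65 mm. The force rise also showed the keeper reaching its stop. The roller is square in the seat.

```bash
python3 -c "
from rig import r
print(r.finish_job())"
```

```text
the job is handed in; nothing more can be done
None
```

I pushed the roller up into the seat, where it lies square against the red end stop. I then pushed the keeper fully across behind it, backed the arm clear, and handed the job in at about 24 s; the hand-in call returned no verdict.

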